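# Press the strata block home against the sprung plunger

### The job

Slide the layered wooden strata block that lies in front of the measuring jig (not the one far off to the left) along the bench, without lifting it off, into the channel of the jig, and press it end-on against the sprung plunger until its end sits firmly on the steel stop. Keep pressing with a steady, moderate push (about as hard as pressing a stiff push button): the program finishes while still holding the block against the stop, since the spring would push it back out. Leave the stones and the hand lens where they are.

Things in the scene. Friction and masses are not known exactly. Their poses are not given: they have to be found in the camera images.
- block_center (a point): centre of the loose strata block: wooden block in brown and tan layers, 95 (its x) x 55 (its y) x 45 (z) mm, about 0.15 kg, lying flat on the bench, this point 22.5 mm above its underside; its two ends, 95 mm apart along its x, are alike and either may lead. It fits between the fingers across its 55 mm sides
- strata_block: the same block; origin at the centre of its underside, axes as above
- stop_block: fixed steel stop, 42 mm high, 71 mm wide, at the closed end of the measuring jig's channel. Origin on the bench under the middle of the stop face; x is level and points the way the block is pushed (into the stop), y to the left of that, z up. With the block home its end lies on the face x = 0 and its centre at x = -47.5 mm, y = 0 within 3 mm
- jig_mouth (a point): middle of the jig's open mouth, at bench height, at x = -131 mm in the stop's frame, same axes. From here a flare, about 90 mm wide, narrows to two aluminium rails 18 mm high from x = -100 mm to 0 with 61 mm between them. The channel is open above and has no floor: the block slides on the bench. Rail feet reach out to y = +-56 mm
- plunger (a joint): sprung plunger in the middle of the stop, axis 22 mm above the bench: 20 mm round brass pad, standing 20 mm out of the stop face at value 0; the value is how far it is pressed in (m), 0.020 when flush with the stop face, where the block meets the stop. It resists with 3 N at first touch, 8 N at 0.020, and springs back when let go; a total push of 15 to 20 N seats the block well
- breccia_stone: grey rough stone 74 x 92 x 60 mm, a bystander; origin at the centre of its underside
- mica_stone: small greenish brown stone 52 x 62 x 28 mm, a bystander; origin at the centre of its underside
- lens: yellow-brown folding hand lens 27 x 70 x 10 mm, lying open, a bystander; origin at the centre of its underside

How it is judged:
On the way, in this order (a step that is already met when the one before it is completed fails the run):
1. the block is in the channel, in line with it, its leading end between the rails (y of block_center in the frame of stop_block between -0.006 and 0.006 m and angle between the x axis of block_center and the x axis of stop_block, either way round below 0.1 rad and height (world z) of block_center below 0.03 m and x of block_center in the frame of stop_block above -0.12 m), for 0.04 s.
2. the block has pressed the plunger in and bears on the stop (y of block_center in the frame of stop_block between -0.006 and 0.006 m and angle between the x axis of block_center and the x axis of stop_block, either way round below 0.1 rad and height (world z) of block_center below 0.03 m and value of joint plunger above 0.0175 m and x of block_center in the frame of stop_block above -0.0505 m and contact force between strata_block and stop_block above 2 N), for 0.5 s.
At the end, for the whole second after the job is handed in: Block flat on the bench in the channel (6 mm and 0.1 rad of its line), centre at most 50.5 mm from the stop face, plunger in by over 17.5 mm, block at rest, bearing on the stop with 2 to 40 N, still pushed by the fingers; bystanders within 25 mm of their places (all of step 2 and contact force between strata_block and stop_block below 40 N and linear speed of strata_block below 0.01 m/s and angle between block_center's own z axis and vertical below 0.08 rad and contact force between the fingers and strata_block above 1 N and distance of each of breccia_stone, mica_stone, lens from where it was at the start of the episode below 0.025 m); the arm keeps its last pose, push and grip.
It fails at once if the block was lifted more than 20 mm off the bench (height (world z) of block_center above 0.0425 m).
It fails at once if the block was rammed against the stop with more than 80 N (contact force between strata_block and stop_block above 80 N).
It fails at once if a bystander was moved by more than 25 mm (distance of any of breccia_stone, mica_stone, lens from where it was at the start of the episode above 0.025 m).
It also fails if it takes over 53 s, if anything falls off the work surface, if the arm or the gripper's body presses on something with over 40 N, if the wrist force passes 120 N, or if a joint passes its speed limit or range.

### The arm

A 6-joint arm with a two-finger parallel gripper is mounted at the origin on a cart in front of the work surface, level with it; the furniture and walls round the work are solid. World frame = base frame: x ahead of the robot, y to its left, z up, the work surface at z = 0. Lengths are in m, angles in rad, forces in N, time in s.
With the tool pointing down it reaches from about 0.3 to 0.775 m from the base axis. Payload 14.6 kg.
Tool frame: the origin (TCP) lies at the very end of the fingers, on their centre line; the grasp point (between the pads) lies 19 mm behind it; z points along the fingers, y is the line along which they close (so a half turn about z gives the same grasp; the last joint's range is limited). The gripper opens to 94 mm and grips with 3 to 60 N. Pads are 16 mm wide; open, the fingers measure 119 mm over their backs; the gripper's body (75 mm by 177 mm) begins 78 mm behind the grasp point.
Start: joints at [1.205, 0.3, 1.521, -0, 1.321, -0.067], TCP at [0.162, 0.526, 0.205] pointing down, gripper open.
Joint ranges: [-3.03, 3.03], [-0.79, 2.21], [0.23, 2.52], [-1.04, 4.18], [0, 3.07], [-2.55, 2.55]. Speed limits (rad/s): [2.22, 2.22, 2.57, 3.14, 3.14, 3.14].

### API

Orientations are given as [roll, pitch, yaw] about the fixed x, y, z axes, in that order (R = Rz(yaw) Ry(pitch) Rx(roll)).
In Python, from station import telemetry, cams, hand_in, nets gives the robot as it stands.
- The arm moves only by the tool move_arm, never from a script. Its argument "increments" is a list of rows, each a list of 4 numbers: the shift along the tool's x, y, z in m, then the turn about the tool's z in rad. In form: [[tx, ty, tz, roll], ...]. A call has 1 to 20 rows; each row shifts and turns the commanded pose from where the row before left it, along the tool's axes as they then stand; what a row does not reach is not made up. A row lasts 1/8 s, in which the tool goes at most 62.5 mm and 10.7 degrees, less where a joint would pass 70% of its speed; a pose out of reach is approached as far as the arm can. A call is refused whole if a number of a shift passes 0.0625 or a number of a turn 0.188, either way. A call with a gripper value outside its range is refused whole. "grip" is the opening, from 0 (shut) to 1 (fully open), set as the call begins (left out, the last holds). The fingers move at their own pace and stop on an object; "force" is the grip in N (left out, the last holds). Time passes only in rows, so rows that do not move let the fingers close. It gives the time, the measured TCP pose, the force, the opening and the grip force at its end, in the units of the state.
- telemetry.get_obs(): the state, without advancing time (a new reading comes with each control period).
- cams.camera(name): name is "scene" or "side" or "wrist"; returns the picture (420x560x3 uint8, blue, green, red); there is no depth.
- cams.camera_model(name): a dict with "intrinsics" (3x3 intrinsics, pixels), "xyz" and "attitude" of the camera in the world; the wrist camera has in their place "T_tool_cam" (4x4, takes a point from camera to tool coordinates, whose origin is the TCP and whose axes are the flange's). Camera axes: x right, y up, looking along -z (the intrinsics and any distortion apply to the point x, -y, -z); pixel columns grow to the right and rows downward; lengths in m; the calibration is good to about 2 mm. A picture is of the moment at which its call begins: read the wrist's pose just before it. camera_model takes no time and is no camera call.
- hand_in(): hands the job in; it is judged then, once.
Trained networks look in the newest picture that a camera, given by its name, has taken for a name from the list of things; names that differ only in an ending like _2 or _b are one class to them, and where a whole thing is asked for, a point or a joint stands for the part that bears it (a point fixed in the world has none). Each returns a list of dicts, best first, with "conf" (0 to 1); they miss things now and then, are a little off and sometimes report something else, mostly with a low value. They report only what shows in the picture. A call takes as long as a camera call.
- nets.search_frame(camera, query): "extent" ([left, top, right, bottom] in pixels, round what is visible of it).
- nets.mark_of(camera, query): "centre" ([column, row] in pixels: a listed point, or the origin of a listed thing).
The state is a dict: "time_s": time; "qpos": joint angles; "joint_vel": joint speeds; "tau": joint torques, N m; "ee_pos": TCP position; "eef_rot": TCP orientation; "force": force on the tool from outside, world axes, zero at the start; "moment": the same for the moment, N m; "grip_width": finger opening in m; "grip_force": force on a finger pad.
Only numpy, scipy, OpenCV 4.12 (cv2) and the standard library are available. Lean on these libraries where they do the work, as an engineer would, in place of code of your own. Each camera call takes 0.05 s, during which the arm holds its last target. There are 200 camera calls.

## Working session

There is one attempt and no reset: what is moved stays moved. The work goes in short steps, Python scripts to look and compute and a tool call to move; the robot and the scene stay as the last step left them, time stands still between calls to the robot, and variables do not carry over. Pictures are saved under pics/ and viewed, at most 10 in all, crops included, and the job is handed in when it is done.

Besides the shell and the picture viewer there is one more tool, called after "Request:" as name(argument=value, ...) on one line, values as JSON. move_arm: Moves the arm, as the interface text tells. Its arguments: {"type":"object","properties":{"increments":{"type":"array"},"grip":{"type":"number"},"force":{"type":"number"}},"required":["increments"]}

```bash
mkdir -p pics
cat > h.py <<'E'
import numpy as np, cv2
from scipy.spatial.transform import Rotation as R
from station import telemetry, cams, hand_in, nets
def pose():
    o=telemetry.get_obs(); T=np.eye(4); T[:3,3]=o['ee_pos']; T[:3,:3]=R.from_euler('xyz',o['eef_rot']).as_matrix(); return o,T
def model(name,T=None):
    m=cams.camera_model(name)
    if name=='wrist': C=T@np.array(m['T_tool_cam'])
    else:
        C=np.eye(4);C[:3,3]=m['xyz'];a=np.array(m['attitude'])
        C[:3,:3]=a if a.shape==(3,3) else (R.from_euler('xyz',a).as_matrix() if a.size==3 else R.from_quat(a).as_matrix())
    return m,np.array(m['intrinsics']),C
def px2w(name,uv,z,T=None):
    m,K,C=model(name,T); uv=np.atleast_2d(uv).astype(float)
    d=np.c_[uv,np.ones(len(uv))]@np.linalg.inv(K).T; d=d*[1,-1,-1]@C[:3,:3].T
    return C[:3,3]+d*((z-C[2,3])/d[:,2])[:,None]
def w2px(name,P,T=None):
    m,K,C=model(name,T); p=(np.atleast_2d(P)-C[:3,3])@C[:3,:3]*[1,-1,-1]; p=p@K.T; return p[:,:2]/p[:,2:]
E
python3 - <<'E'
from h import *
np.set_printoptions(precision=4,suppress=True)
o,T=pose(); print(o['time_s'],o['ee_pos'],o['eef_rot'],o['force'])
for n in ['scene','side','wrist']:
    print(n,cams.camera_model(n)); im=cams.camera(n); cv2.imwrite(f'pics/{n}0.png',im)
    for q,z in [('block_center',.0225),('stop_block',0),('jig_mouth',0),('breccia_stone',0),('mica_stone',0),('lens',0)]:
        for r in nets.mark_of(n,q)[:3]: print(n,q,r['conf'],r['centre'],px2w(n,r['centre'],z,T)[0])
E
python3 -c "
import cv2,numpy as np
cv2.imwrite('pics/both.png',cv2.resize(np.hstack([cv2.imread('pics/scene0.png'),cv2.imread('pics/side0.png')]),(800,300)))"
```

```text
0.0 [0.1618 0.5254 0.2049] [-3.1405 -0.0001  2.8428] [-0.4228 -0.1199  0.1912]
scene {'intrinsics': array([[532.6163,   0.    , 282.1993],
       [  0.    , 532.6163, 217.3525],
       [  0.    ,   0.    ,   1.    ]]), 'xyz': array([-0.0558, -0.4704,  0.8846]), 'attitude': array([ 0.7481, -0.0175, -0.8651])}
scene block_center 0.82 [321.7, 321.4] [ 0.4096 -0.1908  0.0225]
scene stop_block 0.95 [326.1, 218.4] [ 0.6425 -0.0264 -0.    ]
scene breccia_stone 0.76 [184.9, 235.4] [0.3975 0.1752 0.    ]
scene mica_stone 0.57 [205.8, 171.8] [0.5713 0.2899 0.    ]
scene lens 0.88 [394.6, 302.5] [ 0.5512 -0.2662  0.    ]
side {'intrinsics': array([[505.5674,   0.    , 275.4704],
       [  0.    , 505.5674, 214.262 ],
       [  0.    ,   0.    ,   1.    ]]), 'xyz': array([ 0.1146, -1.1084,  0.6169]), 'attitude': array([ 1.1317, -0.0002, -0.3578])}
side block_center 0.94 [256.3, 273.2] [ 0.4106 -0.1958  0.0225]
side stop_block 0.77 [315.1, 236.2] [ 0.6248 -0.0415  0.    ]
side jig_mouth 0.6 [270.1, 247.4] [ 0.4933 -0.0572  0.    ]
side breccia_stone 0.92 [207.2, 218.5] [0.3845 0.163  0.    ]
side breccia_stone 0.31 [257.4, 193.5] [0.5753 0.2858 0.    ]
side mica_stone 0.58 [259.4, 190.9] [0.5881 0.3038 0.    ]
side lens 0.56 [325.5, 286.3] [ 0.5473 -0.2662  0.    ]
wrist {'intrinsics': array([[362.4829,   0.    , 277.3073],
       [  0.    , 362.4829, 210.9322],
       [  0.    ,   0.    ,   1.    ]]), 'T_tool_cam': array([[-0.0001,  0.9676,  0.2525,  0.0742],
       [ 1.    , -0.    ,  0.0004,  0.0002],
       [ 0.0003,  0.2525, -0.9676, -0.18  ],
       [ 0.    ,  0.    ,  0.    ,  1.    ]])}
```

View pics/scene0.png

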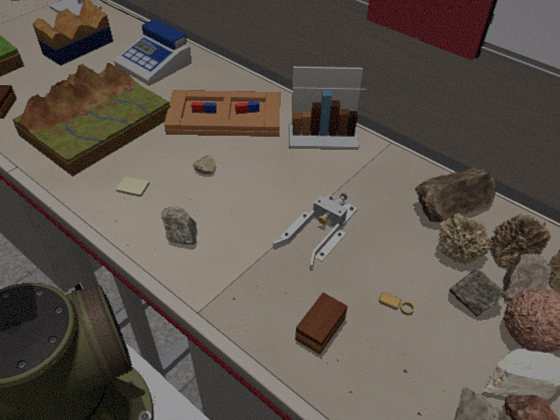

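View pics/side0.png

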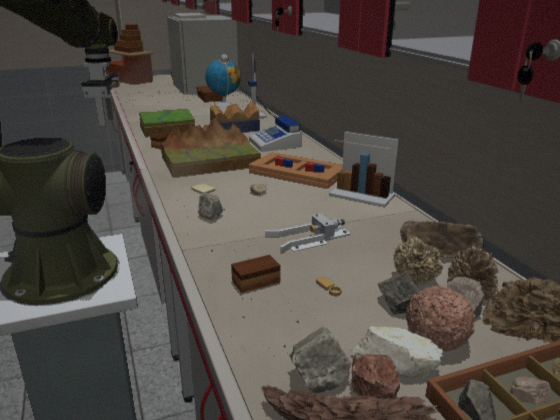

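The scene picture shows the block at about px (322,322), with the jig's mouth near (293,253) and its stop near (330,212). The lens is at (395,303) and the stones are at (180,226) and (205,165). The side view agrees. Next I'll work out rough headings.

Run:
```python
from h import *
np.set_printoptions(precision=3,suppress=True)
t=px2w('scene',[(324,294),(347,306),(322,346),(297,332)],.045); print(t,t.mean(0)); 
d=(t[0]+t[1]-t[2]-t[3])/2; print('block yaw',np.arctan2(d[1],d[0]),np.linalg.norm(d))
m=px2w('scene',[(276,245),(313,266)],0.01);print('mouth',m,m.mean(0), np.arctan2(*(m[0]-m[1])[[1,0]])-np.pi/2)
o,T=pose()
D=np.array([.40,-.13,.26])-o['ee_pos']; print('tool shift',T[:3,:3].T@D)
```

```text
[[ 0.448 -0.165  0.045]
 [ 0.455 -0.214  0.045]
 [ 0.358 -0.229  0.045]
 [ 0.351 -0.178  0.045]] [ 0.403 -0.196  0.045]
block yaw 0.14756840394905296 0.09810835915206952
mouth [[ 0.502  0.002  0.01 ]
 [ 0.51  -0.092  0.01 ]] [ 0.506 -0.045  0.01 ] 0.08174228935714623
tool shift [-0.421 -0.556 -0.055]
```

Request:
move_arm(increments=[[-0.03,-0.04,-0.004,0],[-0.03,-0.04,-0.004,0],[-0.03,-0.04,-0.004,0],[-0.03,-0.04,-0.004,0],[-0.03,-0.04,-0.004,0],[-0.03,-0.04,-0.004,0],[-0.03,-0.04,-0.004,0],[-0.03,-0.04,-0.004,0],[-0.03,-0.04,-0.004,0],[-0.03,-0.04,-0.004,0],[-0.03,-0.04,-0.004,0],[-0.03,-0.04,-0.004,0],[-0.03,-0.04,-0.004,0],[-0.03,-0.04,-0.004,0],[0,0,0,-0.13],[0,0,0,-0.13],[0,0,0,-0.13],[0,0,0,0],[0,0,0,0]], grip=1)

```text
time_s: 3.42
ee_pos: [0.3984, -0.1332, 0.2615]
eef_rot: [-3.142, 0.0, -3.053]
force: [-0.4, -0.0, 0.2]
grip_width: 0.094
grip_force: 0.0
```

Run:
```python
from h import *
np.set_printoptions(precision=4,suppress=True)
o,T=pose(); print(o['time_s'],o['ee_pos'],o['eef_rot'],o['qpos'])
n='wrist'; im=cams.camera(n); cv2.imwrite('pics/w1.png',im)
for q,z in [('block_center',.0225),('stop_block',0),('jig_mouth',0),('lens',0)]:
    for r in nets.mark_of(n,q)[:2]: print(n,q,r['conf'],r['centre'],px2w(n,r['centre'],z,T)[0])
    for r in nets.search_frame(n,q)[:1]: print(r)
```

```text
3.425 [ 0.3984 -0.1332  0.2615] [-3.1415  0.0001 -3.0532] [-0.4098 -0.0388  1.7725  0.      1.4077 -2.069 ]
wrist block_center 0.78 [224.4, 182.8] [ 0.4051 -0.1943  0.0225]
{'extent': [198.0, 143.5, 254.1, 229.8], 'conf': 0.84}
{'extent': [312.6, 372.5, 370.6, 388.6], 'conf': 0.75}
{'extent': [295.8, 263.9, 379.2, 414.7], 'conf': 0.9}
{'extent': [197.1, 142.3, 254.7, 231.3], 'conf': 0.67}
```

View pics/w1.png

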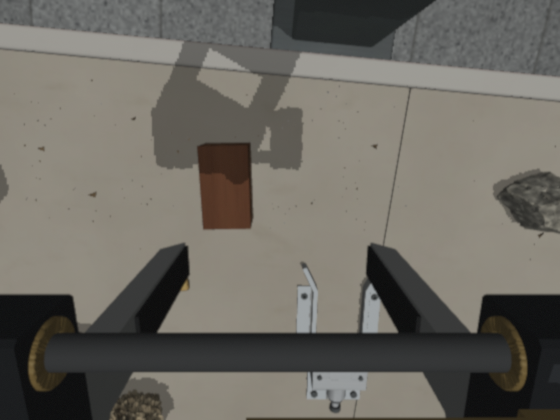

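The wrist picture, where forward is down, shows the block at about px (225,186). The jig's channel runs from about y=265 to its stop at about y=378, centred near x=337. I'll measure both more closely.

Run:
```python
from h import *
np.set_printoptions(precision=4,suppress=True)
o,T=pose(); im=cv2.imread('pics/w1.png')
hsv=cv2.cvtColor(im,cv2.COLOR_BGR2HSV); m=((hsv[...,0]<15)&(hsv[...,1]>110)).astype(np.uint8); m[:135]=0;m[240:]=0;m[:,:190]=0;m[:,260:]=0
m=cv2.morphologyEx(m,cv2.MORPH_OPEN,np.ones((3,3))); c=max(cv2.findContours(m,0,2)[0],key=cv2.contourArea)
r=cv2.minAreaRect(c); print(r); b=cv2.boxPoints(r); print(px2w('wrist',b,.045,T))
cr=im[250:400,280:395]; cv2.imwrite('pics/jig.png',cv2.resize(cr,None,fx=4,fy=4,interpolation=2)[:600])
cb=im[135:240,185:265]; cv2.imwrite('pics/blk.png',cv2.resize(cb,None,fx=5,fy=5,interpolation=2))
a=np.hstack([cv2.resize(cr,(460,600),interpolation=2),cv2.resize(cb,(340,446),interpolation=2)[:600] if 0 else cv2.copyMakeBorder(cv2.resize(cb,(320,420),interpolation=2),0,180,0,0,0)])
cv2.imwrite('pics/z1.png',a)
```

```text
((224.67074584960938, 185.92735290527344), (84.09446716308594, 50.256866455078125), 87.51044464111328)
[[ 0.3622 -0.2222  0.045 ]
 [ 0.355  -0.1685  0.045 ]
 [ 0.4491 -0.1576  0.045 ]
 [ 0.4569 -0.2147  0.045 ]]
```

View pics/z1.png

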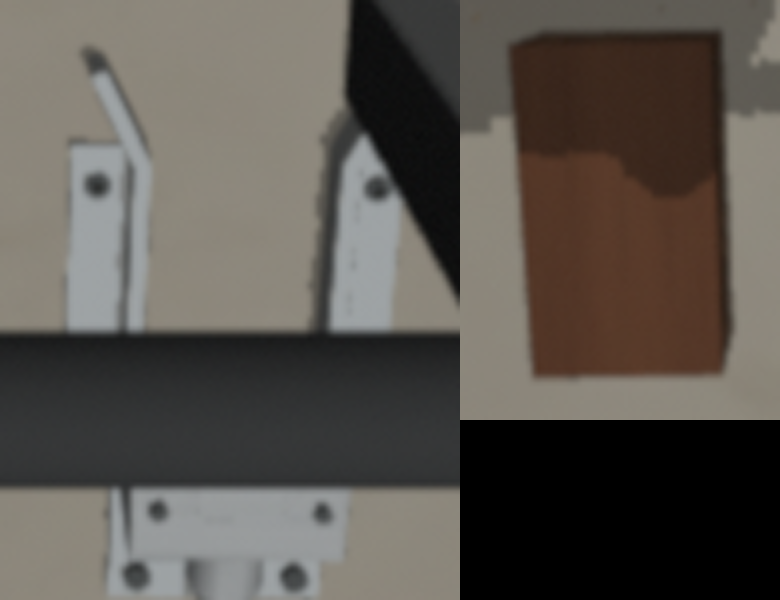

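Run:
```python
from h import *
np.set_printoptions(precision=4,suppress=True)
o,T=pose()
t=px2w('wrist',[(198,146.2),(248,145.5),(250.8,228.8),(203.2,229)],.045,T); d=(t[2]+t[3]-t[0]-t[1])/2; w=(t[0]+t[3]-t[1]-t[2])/2
print('blk',t.mean(0),np.arctan2(d[1],d[0]),np.linalg.norm(d),np.linalg.norm(w),np.arctan2(w[0],-w[1]))
L=px2w('wrist',[(318,291.2),(315.9,332.5)],.018,T);Rr=px2w('wrist',[(365.3,293),(362.5,332.5)],.018,T)
print('rails',L,Rr,[np.arctan2(*(a[1]-a[0])[[1,0]]) for a in (L,Rr)],((L+Rr)/2))
h=px2w('wrist',[(319.5,377.7),(360.7,378.2)],.042,T);print('stop bolts top',h)
bk=px2w('wrist',[(312.5,389.5),(365.5,390)],.042,T);print('stop back top',bk, bk.mean(0))
for p in [(.6425,-.0264),(.6248,-.0415)]: print(p)
```

```text
blk [ 0.4074 -0.1903  0.045 ] 0.1018654380797492 0.09389596222596942 0.05426825196399707 0.09993548536655505
rails [[ 0.5358 -0.0679  0.018 ]
 [ 0.5956 -0.0635  0.018 ]] [[ 0.5328 -0.0071  0.018 ]
 [ 0.59   -0.0021  0.018 ]] [np.float64(0.07285294490739454), np.float64(0.08762008183493337)] [[ 0.5343 -0.0375  0.018 ]
 [ 0.5928 -0.0328  0.018 ]]
stop bolts top [[ 0.6456 -0.0554  0.042 ]
 [ 0.6416 -0.0022  0.042 ]]
stop back top [[ 0.6645 -0.0623  0.042 ]
 [ 0.6589  0.0068  0.042 ]] [ 0.6617 -0.0278  0.042 ]
(0.6425, -0.0264)
(0.6248, -0.0415)
```

Request:
move_arm(increments=[[-0.002,-0.029,0.03,0.008],[-0.0015,-0.028,0.03,0],[0,0,0.04,0],[0,0,0.04,0],[0,0,0.04,0],[0,0,0.03,0],[0,0,0.02,0],[0,0,0.0095,0],[0,0,0,0],[0,0,0,0]])

```text
time_s: 5.12
ee_pos: [0.4073, -0.1899, 0.0227]
eef_rot: [-3.141, 0.001, -3.058]
force: [0.6, 0.4, -0.7]
grip_width: 0.0941
grip_force: 0.0
```

Request:
move_arm(increments=[[0,0,0,0],[0,0,0,0],[0,0,0,0],[0,0,0,0],[0,0,0,0],[0,0,0,0],[0,0,0,0],[0,0,0,0]], grip=0, force=40)

```text
time_s: 6.12
ee_pos: [0.4069, -0.1897, 0.022]
eef_rot: [-3.141, 0.0, -3.058]
force: [-0.7, -0.1, 2.5]
grip_width: 0.0544
grip_force: 39.9
```

Request:
move_arm(increments=[[-0.0035,0.0142,0,0],[-0.0035,0.0142,0,0],[-0.0035,0.0142,0,0],[-0.0035,0.0142,0,0],[-0.0035,0.0142,0,0],[-0.0035,0.0142,0,0],[-0.0035,0.0142,0,0],[-0.0035,0.0142,0,0],[-0.0035,0.0142,0,0],[-0.0035,0.0142,0,0],[0,0,0,0],[0,0,0,0]])

```text
time_s: 7.62
ee_pos: [0.4302, -0.0444, 0.022]
eef_rot: [3.141, 0.0, -3.058]
force: [-0.2, 2.4, 4.9]
grip_width: 0.0546
grip_force: 39.9
```

Run:
```python
from h import *
o,T=pose(); print(o['time_s'],o['ee_pos'],o['eef_rot'],o['force'],o['grip_width'])
im=cams.camera('wrist'); cv2.imwrite('pics/w2.png',im)
s=cams.camera('scene'); sd=cams.camera('side')
a=cv2.resize(s[180:330,240:400],(400,375),interpolation=2); b=cv2.resize(im,(400,300))
cv2.imwrite('pics/z2.png',np.hstack([a,cv2.copyMakeBorder(b,0,75,0,0,0)]))
```

```text
7.625 [ 0.43017095 -0.04438821  0.02201154] [ 3.14080907e+00  3.22209429e-04 -3.05807669e+00] [-0.17646977  2.41300884  4.92653097] 0.054610158388960356
```

View pics/z2.png

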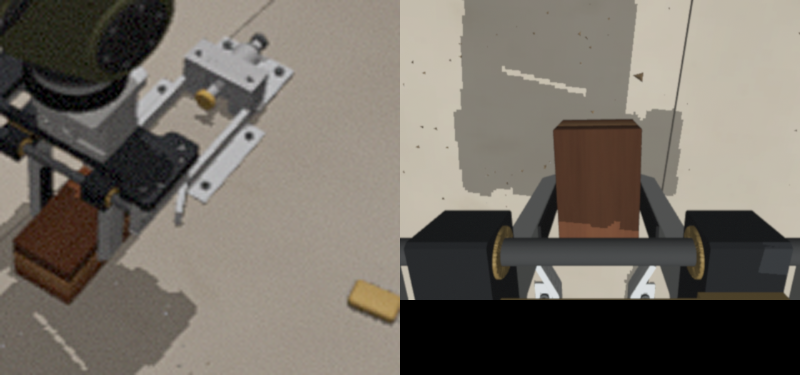

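The block is held square in the fingers. In the wrist view the flares show at its bottom edge, near px (545,285) and (642,285), almost symmetric about the tool line at 598. I'll zoom in to get the lateral offset.

Run:
```python
import cv2
im=cv2.imread('pics/w2.png'); cv2.imwrite('pics/z3.png',cv2.resize(im[340:420,180:380],(800,320),interpolation=2))
```

```text
(no output)
```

View pics/z3.png

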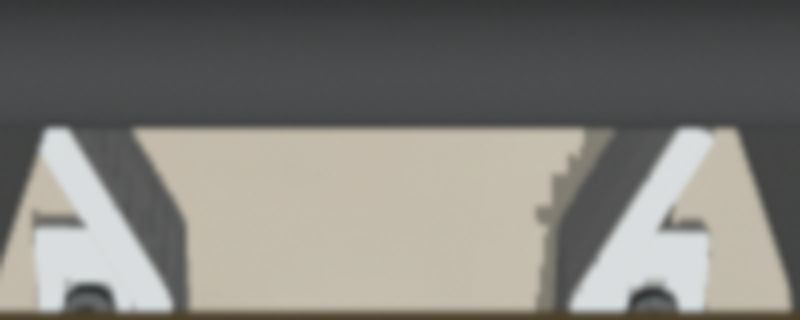

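Run:
```python
from h import *
np.set_printoptions(precision=4,suppress=True)
o,T=pose()
for uv,z in [([(187,222),(560,218)],0),([(174,303),(570,303)],.018),([(43,130),(710,130)],.018)]:
    p=px2w('wrist',np.array(uv)/4+[180,340],z,T); t=(p-T[:3,3])@T[:3,:3]; print(p,p.mean(0),'tool',t.mean(0),np.arctan2(p[0,0]-p[1,0],p[1,1]-p[0,1]))
```

```text
[[ 0.5379 -0.0688  0.    ]
 [ 0.532  -0.0071  0.    ]] [ 0.535 -0.038  0.   ] tool [-0.105  -0.0022  0.0221] 0.09516055109880601
[[ 0.5367 -0.0684  0.018 ]
 [ 0.5317 -0.0077  0.018 ]] [ 0.5342 -0.0381  0.018 ] tool [-0.1042 -0.0022  0.0041] 0.08231224270570911
[[ 0.5072 -0.0892  0.018 ]
 [ 0.4991  0.0095  0.018 ]] [ 0.5031 -0.0399  0.018 ] tool [-0.0731 -0.0014  0.004 ] 0.08245375883272645
```

Request:
move_arm(increments=[[-0.012,-0.002,0,0],[-0.014,0,0,0],[-0.014,0,0,0],[-0.014,0,0,0],[-0.014,0,0,0],[-0.014,0,0,0],[-0.014,0,0,0],[-0.014,0,0,0],[-0.014,0,0,0],[0,0,0,0],[0,0,0,0]])

```text
time_s: 9.15
ee_pos: [0.5539, -0.0366, 0.022]
eef_rot: [3.141, 0.001, -3.058]
force: [1.6, 1.2, 4.3]
grip_width: 0.0544
grip_force: 39.9
```

Request:
move_arm(increments=[[-0.004,0,0,0],[-0.004,0,0,0],[-0.004,0,0,0],[-0.004,0,0,0],[-0.004,0,0,0],[0,0,0,0],[0,0,0,0]])

```text
time_s: 10.02
ee_pos: [0.5725, -0.0353, 0.022]
eef_rot: [3.141, -0.002, -3.059]
force: [-6.1, -1.4, 10.6]
grip_width: 0.0548
grip_force: 40.0
```

Request:
move_arm(increments=[[-0.002,0,0,0],[-0.002,0,0,0],[-0.002,0,0,0],[-0.002,0,0,0],[0,0,0,0],[0,0,0,0]])

```text
time_s: 10.78
ee_pos: [0.5799, -0.0347, 0.022]
eef_rot: [3.141, -0.004, -3.059]
force: [-11.3, -1.2, 14.6]
grip_width: 0.0544
grip_force: 39.9
```

Request:
move_arm(increments=[[-0.001,0,0,0],[-0.001,0,0,0],[-0.001,0,0,0],[0,0,0,0],[0,0,0,0]])

```text
time_s: 11.4
ee_pos: [0.5826, -0.0345, 0.022]
eef_rot: [3.141, -0.004, -3.059]
force: [-13.4, -2.0, 14.2]
grip_width: 0.055
grip_force: 39.9
```

Request:
move_arm(increments=[[-0.001,0,0,0],[-0.001,0,0,0],[0,0,0,0],[0,0,0,0]])

```text
time_s: 11.9
ee_pos: [0.5846, -0.0343, 0.022]
eef_rot: [3.141, -0.005, -3.059]
force: [-13.6, -1.8, 15.5]
grip_width: 0.0546
grip_force: 40.0
```

Request:
move_arm(increments=[[-0.001,0,0,0],[-0.001,0,0,0],[0,0,0,0],[0,0,0,0]])

```text
time_s: 12.4
ee_pos: [0.5854, -0.0338, 0.0218]
eef_rot: [3.14, -0.008, -3.058]
force: [-23.8, 0.1, 21.4]
grip_width: 0.0549
grip_force: 40.0
```

Request:
move_arm(increments=[[-0.001,0,0,0],[0,0,0,0],[0,0,0,0]])

```text
time_s: 12.78
ee_pos: [0.5859, -0.0337, 0.0217]
eef_rot: [3.14, -0.009, -3.059]
force: [-25.7, -0.1, 21.9]
grip_width: 0.0547
grip_force: 40.0
```

Request:
move_arm(increments=[[0,0,0,0],[0,0,0,0],[0,0,0,0],[0,0,0,0],[0,0,0,0],[0,0,0,0]])

```text
time_s: 13.52
ee_pos: [0.5859, -0.0337, 0.0217]
eef_rot: [3.14, -0.009, -3.059]
force: [-25.2, 0.2, 22.0]
grip_width: 0.0547
grip_force: 40.0
```

Run:
```python
from h import *
o,T=pose(); print(o['time_s'],o['ee_pos'],o['force'])
s=cams.camera('scene'); sd=cams.camera('side'); w=cams.camera('wrist')
f=lambda i,w,h:cv2.resize(i,(w,h),interpolation=2)
cv2.imwrite('pics/z4.png',np.vstack([np.hstack([f(s[170:290,250:410],400,300),f(sd[190:280,240:360],400,300)]),cv2.copyMakeBorder(f(w,400,300),0,0,0,400,0)]))
```

```text
13.525 [ 0.5859194  -0.03369375  0.02169258] [-25.24506821   0.22941214  21.95775597]
```

View pics/z4.png

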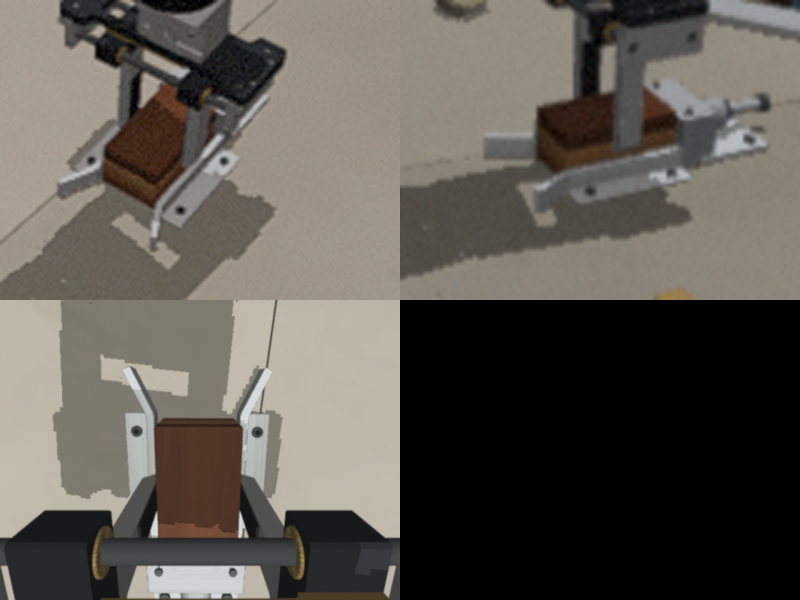

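The side view shows the block's end flat on the stop at about px (678,120), with the plunger rod pushed out behind it. The wrist view shows the block centred between the rails. The push is steady at 25 N, of which about 5 N is friction.

```bash
python3 -c "
from station import hand_in; print(hand_in())"
```

```text
the job is handed in; nothing more can be done
None
```

I slid the block into the jig's channel and handed the job in while still holding it against the stop with a steady push of about 25 N, of which I estimate 5 N is friction; the hand-in reported no verdict.

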